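Separator board and next tile layer into the stacking cradle

TASK

Take the brown separator board from its sloping holder and lay it flat on the white tile in the blue cradle, then stack the blue-glazed tile on it; push each piece firmly home against the end stop and both side posts so that the stack is square, and let go of it before the next step. Finally press the red plunger of the tally counter down to its stop and let it spring back up, to count the layer. Leave the terracotta-coloured tile and the other things on the bench where they are.

Things in the scene. Friction and masses are not known exactly. Their poses are not given: they have to be found in the camera images.
- cradle: Fixed blue base plate 210 x 120 x 10 mm; origin at the centre of its underside, z up. Its end stop (50 mm wide) has its inner face at x = +85 mm; two side posts (18 mm wide, at x = -67 and +67 mm) have inner faces at y = +31 mm; all are 10 mm thick and 66 mm high; between the posts there is room for a finger. A tile snug against stop and posts is centred on x = 0, y = 0. Other sides open.
- base_tile_mid (a point): Centre of the white-glazed tile, 170 x 62 x 20 mm (x, y, z), about 0.4 kg, already lying snug in the cradle on the base plate (its top 30 mm above the bench). Loose.
- holder: Fixed sloping holder: a bed 36 mm wide that rises along the holder's +x at 35 degrees (at the start this +x points roughly towards the robot, the slope falls away from it), on a dark steel base 170 x 100 x 8 mm; a lip 14 mm high at the low end. Origin: centre of the underside; the middle of the bed's surface is 85 mm above it.
- separator_mid (a point): Centre of the separator, a stiff brown board 170 x 62 x 6 mm (x length, y width, z thickness), about 60 g, that lies on the holder's sloping bed, low end (-x) at the lip. It overhangs the bed by 13 mm on each long side, free for fingertips. Push it home in the cradle with about 5 N. Its z is the normal of its upper face (tilted 35 degrees at the start, x pointing up the slope).
- blue_tile_mid (a point): Centre of the blue-glazed tile, 170 x 62 x 20 mm (x, y, z), about 0.4 kg, lying on the bench, glaze up. The next layer; push it home with about 5 N.
- clay_tile_mid (a point): Centre of the terracotta-coloured tile of the same size, lying on the bench beside the blue one: to be left alone.
- plunger_top (a point): Centre of the top of the red mushroom head, 46 mm in diameter, of the tally counter's plunger; 75 mm above the bench when up. The grey counter under it is 80 x 100 x 45 mm.
- plunger (a joint): Travel of the plunger in m: 0 up, 0.014 down at its stop. The spring pushes back with 3 N at first and about 9 N at the stop, and returns it by itself.
- tape_roll_mid (a point): Centre of a yellow tape roll, 100 mm in diameter, 45 mm high, lying flat; leave alone.
- sieve_mid (a point): Centre of a steel pan, 150 mm in diameter, 50 mm high; leave alone.
- carton_mid (a point): Centre of a white carton with an orange band, 100 x 140 x 80 mm; leave alone.
- cleaner_mid (a point): Centre of a white bottle with a green cap, 60 mm in diameter, 150 mm high; leave alone.
- brush_grip (a point): Handle of a hand brush lying on the bench; leave alone.
There are look-alikes about, which are no part of the job. Leave any turquoise look-alike of the part that bears blue_tile_mid alone.

How it is judged:
On the way, in this order (a step that is already met when the one before it is completed fails the run):
1. the separator, on the white tile, is pushed home: at end stop and posts with over 2 N against them (x of separator_mid in the frame of cradle between -0.0025 and 0.003 m and y of separator_mid in the frame of cradle between -0.0025 and 0.003 m and z of separator_mid in the frame of cradle between 0.03 and 0.045 m and contact force between separator and cradle above 2 N).
2. the separator lies flat on the white tile, snug against end stop and posts, and let go (x of separator_mid in the frame of cradle between -0.0025 and 0.003 m and y of separator_mid in the frame of cradle between -0.0025 and 0.003 m and z of separator_mid in the frame of cradle between 0.03 and 0.036 m and angle between the x axis of each of separator_mid, base_tile_mid and the x axis of cradle, either way round below 0.035 rad and angle between each of separator_mid, base_tile_mid's own z axis and vertical below 0.04 rad and x of base_tile_mid in the frame of cradle between -0.0025 and 0.003 m and y of base_tile_mid in the frame of cradle between -0.0025 and 0.003 m and z of base_tile_mid in the frame of cradle between 0.017 and 0.023 m and contact force between the fingers and separator below 0.1 N), for 0.2 s.
3. the blue tile, on the separator, is pushed home: at end stop and posts with over 2 N against them (x of blue_tile_mid in the frame of cradle between -0.0025 and 0.003 m and y of blue_tile_mid in the frame of cradle between -0.0025 and 0.003 m and z of blue_tile_mid in the frame of cradle between 0.043 and 0.058 m and contact force between blue_tile and cradle above 2 N).
4. the blue tile lies flat on the separator, snug against end stop and posts, and let go, with the separator still in place (x of blue_tile_mid in the frame of cradle between -0.0025 and 0.003 m and y of blue_tile_mid in the frame of cradle between -0.0025 and 0.003 m and z of blue_tile_mid in the frame of cradle between 0.043 and 0.049 m and angle between the x axis of each of blue_tile_mid, separator_mid, base_tile_mid and the x axis of cradle, either way round below 0.035 rad and angle between each of blue_tile_mid, separator_mid, base_tile_mid's own z axis and vertical below 0.04 rad and x of separator_mid in the frame of cradle between -0.0025 and 0.003 m and y of separator_mid in the frame of cradle between -0.0025 and 0.003 m and z of separator_mid in the frame of cradle between 0.03 and 0.036 m and x of base_tile_mid in the frame of cradle between -0.0025 and 0.003 m and y of base_tile_mid in the frame of cradle between -0.0025 and 0.003 m and z of base_tile_mid in the frame of cradle between 0.017 and 0.023 m and contact force between the fingers and blue_tile below 0.1 N), for 0.2 s.
5. the plunger is pressed to its stop (value of joint plunger above 0.0125 m), for 0.05 s.
At the end, for the whole second after the job is handed in: White tile, separator and blue tile lie flat one on another in the cradle, glaze up, at rest, each within about 2.5 mm of the end stop and of the side posts and within 2 degrees of square; the plunger has come back up (within 3 mm) (x of base_tile_mid in the frame of cradle between -0.0025 and 0.003 m and y of base_tile_mid in the frame of cradle between -0.0025 and 0.003 m and z of base_tile_mid in the frame of cradle between 0.017 and 0.023 m and angle between the x axis of each of base_tile_mid, separator_mid, blue_tile_mid and the x axis of cradle, either way round below 0.035 rad and angle between each of base_tile_mid, separator_mid, blue_tile_mid's own z axis and vertical below 0.04 rad and x of separator_mid in the frame of cradle between -0.0025 and 0.003 m and y of separator_mid in the frame of cradle between -0.0025 and 0.003 m and z of separator_mid in the frame of cradle between 0.03 and 0.036 m and x of blue_tile_mid in the frame of cradle between -0.0025 and 0.003 m and y of blue_tile_mid in the frame of cradle between -0.0025 and 0.003 m and z of blue_tile_mid in the frame of cradle between 0.043 and 0.049 m and value of joint plunger below 0.003 m and linear speed of each of blue_tile, separator below 0.01 m/s); the robot touches nothing.
It fails at once if the terracotta tile or another thing on the bench is shifted by more than 20 mm (distance of any of clay_tile_mid, tape_roll_mid, sieve_mid, carton_mid, cleaner_mid, brush_grip from where it was at the start of the episode above 0.02 m).
It also fails if it takes over 72 s, if anything falls off the work surface, if the arm or the gripper's body presses on something with over 40 N, if the wrist force passes 120 N, or if a joint passes its speed limit or range.

ROBOT

A 6-joint arm with a two-finger parallel gripper is mounted at the origin on the work surface. World frame = base frame: x ahead of the robot, y to its left, z up, the work surface at z = 0. Lengths are in m, angles in rad, forces in N, time in s.
With the tool pointing down it reaches from about 0.4 to 0.925 m from the base axis. Payload 12.5 kg.
Tool frame: the origin (TCP) lies midway between the tips of the shut fingers; the grasp point (between the pads) lies behind it (grasp_offset is the z of the grasp point in the tool frame, in m); z points along the fingers, y is the direction in which the jaws open and shut (so a half turn about z gives the same grasp; the last joint's range is limited). The gripper opens to 95 mm and grips with 3 to 60 N. Pads are 20 mm wide; open, the fingers measure 119 mm over their backs; the gripper's body (75 mm by 180 mm) begins 59 mm behind the grasp point.
Start: joints at [1.156, 0.491, 1.559, -0, 1.092, -0.106], TCP at [0.19, 0.595, 0.215] pointing down, gripper open.
Joint ranges: [-3.1, 3.1], [-0.84, 2.19], [0.05, 2.79], [-1.13, 4.28], [0.06, 2.93], [-2.69, 2.69]. Speed limits (rad/s): [2.22, 2.22, 2.79, 3.14, 3.14, 3.14].

INTERFACE

Orientations are given as a unit quaternion [w, x, y, z].
In Python, from bench import move_pose, servo_line, move_joints, let_go, close_gripper, pause, inverse_kinematics, grab_frame, MotionError, hand_in, get_time_s, get_joint_positions, get_dq, get_effort, get_ee_pos, get_tool_rot, get_wrist_force, get_wrist_torque, get_gripper_width, grasp_offset gives the robot as it stands. Calls block until the motion is done:
- move_pose(position, orientation): joint-space move of the TCP to a pose.
- servo_line(position, frame=None, vel=0.15): straight line of the TCP; frame=None keeps the orientation; vel is the mean speed in m/s.
- move_joints(angles): joint-space move.
- let_go() and close_gripper(effort=None): open the fingers fully, or close them until they stop; effort is the grip in N (None keeps the last).
- pause(seconds).
- inverse_kinematics(position, orientation): joint angles nearest the present ones, or None.
- grab_frame(name): name is "scene" or "top"; returns a dict with "pixels" (480x640x3 uint8, red, green, blue), "z_map" (480x640 float32, m along the optical axis (not along the pixel's ray), 0 where there is no reading), "intrinsics" (3x3 intrinsics, pixels), "camera_from_world" (4x4, takes a point from world to camera coordinates). Camera axes: x right, y down, z forward; pixel columns grow to the right and rows downward; lengths in m; the calibration is good to about 2 mm. A picture is of the moment at which its call begins.
A pose or a line that the arm cannot do raises MotionError and nothing moves.
- hand_in(): hands the job in, once; it reports no verdict.
Readings, each from a call of its own:
- get_time_s(): time.
- get_joint_positions(): joint angles.
- get_dq(): joint speeds.
- get_effort(): joint torques, N m.
- get_ee_pos(): TCP position.
- get_tool_rot(): TCP orientation.
- get_wrist_force(): force on the tool from outside, world axes, zero at the start.
- get_wrist_torque(): the same for the moment, N m.
- get_gripper_width(): finger opening in m.
Only numpy, scipy, OpenCV 4.12 (cv2) and the standard library are available. Lean on these libraries where they do the work, as an engineer would, in place of code of your own. Each camera call takes 0.05 s, during which the arm holds its last target.

## Working session

There is one attempt and no reset: what is moved stays moved. The work goes in short steps, each a Python script; the robot and the scene stay as the last script left them, time stands still between calls to the robot, and variables do not carry over. Pictures are saved under pics/ and viewed, and the job is handed in when it is done.

```bash
ls; mkdir -p pics
python3 - <<'E'
from bench import *
import cv2,numpy as np
for n in("scene","top"):
    f=grab_frame(n); cv2.imwrite(f"pics/{n}0.png",f["pixels"][:,:,::-1]); np.savez(f"{n}0.npz",**f)
    print(n,f["intrinsics"],f["camera_from_world"])
print(get_time_s(),grasp_offset,get_tool_rot(),get_gripper_width())
E
```

```text
pics
scene [[448.37173657   0.         322.44909993]
 [  0.         448.37173657 235.7387948 ]
 [  0.           0.           1.        ]] [[ 0.73899597  0.67343681 -0.01917888 -0.38524904]
 [ 0.4696798  -0.5353945  -0.70196411 -0.15498099]
 [-0.48299674  0.50974072 -0.71195404  1.38939161]
 [ 0.          0.          0.          1.        ]]
top [[506.48308502   0.         320.02992819]
 [  0.         506.48308502 240.42339334]
 [  0.           0.           1.        ]] [[-8.25728479e-03 -9.99965791e-01 -4.84436977e-04  4.43925961e-02]
 [-9.94970375e-01  8.26439689e-03 -9.98281120e-02  5.15121407e-01]
 [ 9.98287005e-02 -3.42308709e-04 -9.95004580e-01  1.38002455e+00]
 [ 0.00000000e+00  0.00000000e+00  0.00000000e+00  1.00000000e+00]]
0.1 -0.0188 [-1.29678151e-04  1.53777280e-01  9.88105411e-01 -4.77814042e-04] 0.09503593160528594
```

View pics/scene0.png

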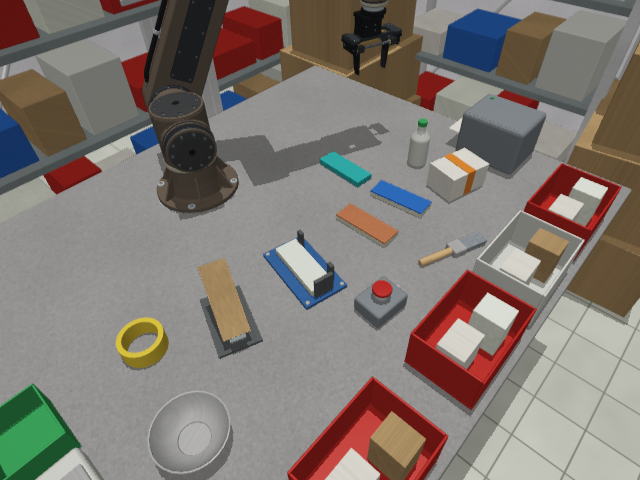

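View pics/top0.png

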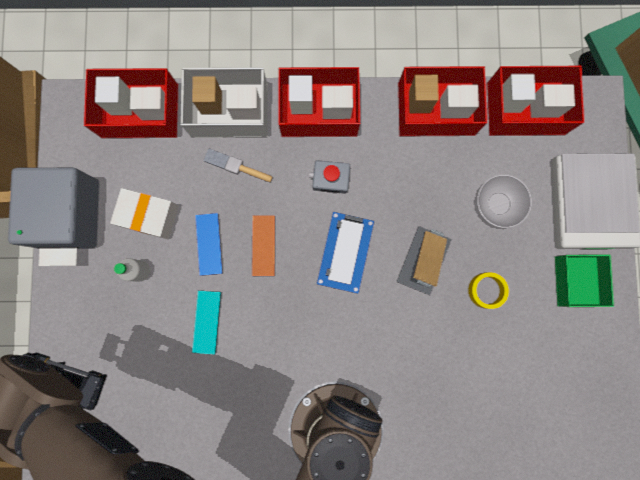

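Top view candidates for the blue tile: saturated blue at top (209,243) and turquoise look-alike at (207,322), with terracotta at (263,245). The (209,243) one fits "blue-glazed". The blue base plate at (347,252) is the cradle. I'll confirm in crops and measure.

```bash
cat > h.py <<'E'
import numpy as np,cv2
def load(n): 
    d=np.load(n); return {k:d[k] for k in d}
def ray(f,uv,z):
    K=f["intrinsics"];T=f["camera_from_world"];R=T[:3,:3];c=-R.T@T[:3,3]
    uv=np.atleast_2d(np.asarray(uv,float))
    d=np.c_[(uv-K[:2,2])/[K[0,0],K[1,1]],np.ones(len(uv))]@R
    return c+d*((z-c[2])/d[:,2])[:,None]
def cloud(f):
    K=f["intrinsics"];T=f["camera_from_world"];z=f["z_map"]
    v,u=np.mgrid[:480,:640]
    p=np.stack([(u-K[0,2])/K[0,0]*z,(v-K[1,2])/K[1,1]*z,z],-1)
    p=(p-T[:3,3])@T[:3,:3]; p[z==0]=np.nan; return p
def proj(f,P):
    T=f["camera_from_world"];p=np.atleast_2d(P)@T[:3,:3].T+T[:3,3];q=p@f["intrinsics"].T;return q[:,:2]/q[:,2:]
def rect(P):
    (c,s,a)=cv2.minAreaRect((P[:,:2]*1000).astype(np.float32))
    if s[0]<s[1]: a+=90;s=s[::-1]
    return np.array(c)/1000,np.array(s),((a+90)%180)-90
def blob(f,lo,hi,box,z):
    hsv=cv2.cvtColor(f["pixels"],cv2.COLOR_RGB2HSV);m=cv2.inRange(hsv,lo,hi)
    b=np.zeros_like(m);x0,y0,x1,y1=box;b[y0:y1,x0:x1]=m[y0:y1,x0:x1]
    cs,_=cv2.findContours(b,cv2.RETR_EXTERNAL,cv2.CHAIN_APPROX_NONE)
    c=max(cs,key=cv2.contourArea)[:,0]
    return rect(ray(f,c,z)),cv2.contourArea(c),c
E
python3 - <<'E'
from h import *
t=load("top0.npz");s=load("scene0.npz")
im=t["pixels"][:,:,::-1];a=cv2.resize(im[200:310,180:460],None,fx=2.8,fy=2.8,interpolation=2)
im=s["pixels"][:,:,::-1];b=cv2.resize(im[220:360,190:420],None,fx=3.4,fy=3.4,interpolation=2)
c=cv2.resize(im[140:250,310:440],None,fx=4,fy=4,interpolation=2)
cv2.imwrite("pics/a.png",a);cv2.imwrite("pics/b.png",b);cv2.imwrite("pics/c.png",c)
hs=lambda n,f,*x:print(n,*[q if not hasattr(q,'round') else np.round(q,4) for q in blob(f,*x)[0]],blob(f,*x)[1])
hs("blue t",t,(100,120,60),(120,255,255),(185,205,230,285),.02)
hs("clay t",t,(0,80,60),(20,255,255),(245,205,285,285),.02)
hs("white t",t,(0,0,150),(179,40,255),(325,215,370,290),.03)
hs("plate t",t,(100,120,40),(125,255,255),(310,205,380,300),.01)
hs("red t",t,(0,150,80),(10,255,255),(310,155,355,190),.075)
hs("red t2",t,(170,150,80),(179,255,255),(310,155,355,190),.075)
hs("blue s",s,(100,120,60),(120,255,255),(360,170,440,220),.02)
hs("white s",s,(0,0,150),(179,40,255),(270,230,335,295),.03)
hs("plate s",s,(100,120,40),(125,255,255),(255,220,355,310),.01)
hs("red s",s,(0,150,80),(10,255,255),(365,275,400,300),.075)
for n,f in(("t",t),("s",s)):
    P=cloud(f);
    for nm,(x0,x1,y0,y1) in dict(cr=(.3,.65,-.1,.1),ho=(.3,.65,-.35,-.1)).items():
        m=(P[...,0]>x0)&(P[...,0]<x1)&(P[...,1]>y0)&(P[...,1]<y1)
        print(n,nm,np.nanmax(P[m][:,2]))
    m=(P[...,0]>.3)&(P[...,0]<.65)&(P[...,1]>-.1)&(P[...,1]<.12)&(P[...,2]>.045)
    k,l=cv2.connectedComponents(m.astype(np.uint8))
    for i in range(1,k):
        q=P[l==i]
        if len(q)>5: print(n,"tall",len(q),q.min(0).round(3),q.max(0).round(3),q.mean(0).round(3))
    # separator plane
    hsv=cv2.cvtColor(f["pixels"],cv2.COLOR_RGB2HSV);mm=cv2.inRange(hsv,(8,60,60),(22,255,255))>0
    m=mm&(P[...,0]>.3)&(P[...,0]<.65)&(P[...,1]>-.35)&(P[...,1]<-.1)&(P[...,2]>.03)
    q=P[m];c=q.mean(0);u,sv,v=np.linalg.svd(q-c,full_matrices=False);print(n,"sep",len(q),c.round(4),v.round(3),(sv/np.sqrt(len(q))*np.sqrt(12)).round(4))
E
```

```text
blue t [0.5095 0.351 ] [169.0293  61.8687] 4.871553897857666 1262.5
clay t [0.5051 0.1991] [168.3206  61.472 ] 0.046715691685676575 1304.0
white t [ 0.4843 -0.0298] [169.8909  62.9553] -13.265960693359375 1310.0
plate t [ 0.4841 -0.03  ] [207.8101 117.4624] -13.422340393066406 1226.0
red t [0.6946 0.0083] [41.8968 40.2498] 25.64278221130371 170.5
red t2 [0.6748 0.0009] [0. 0.] 0.0 0.0
blue s [0.5105 0.3485] [169.4825  65.0422] 4.827826499938965 792.0
white s [ 0.4769 -0.0303] [186.871   63.0177] -13.314422607421875 1103.5
plate s [ 0.4871 -0.0336] [210.9996 119.9307] -13.151847839355469 989.0
red s [0.6984 0.0036] [45.6978 42.4285] -52.088165283203125 242.0
t cr 0.0720035652752566
t ho 0.14123719378591917
t tall 88 [ 0.561 -0.077  0.046] [ 0.58  -0.028  0.072] [ 0.571 -0.052  0.064]
t tall 29 [ 0.548 -0.017  0.048] [ 0.567 -0.006  0.071] [ 0.557 -0.011  0.065]
t tall 27 [0.418 0.014 0.045] [0.434 0.025 0.072] [0.427 0.019 0.065]
t sep 1143 [ 0.4596 -0.2504  0.0922] [[-0.755  0.323  0.571]
 [ 0.384  0.923 -0.015]
 [ 0.532 -0.208  0.821]] [0.1739 0.0619 0.0141]
s cr 0.06926809631110695
s ho 0.13936188663831406
s tall 59 [0.416 0.011 0.046] [0.438 0.024 0.069] [0.43  0.017 0.059]
s tall 237 [ 0.548 -0.077  0.045] [ 0.582 -0.007  0.069] [ 0.57  -0.044  0.06 ]
s sep 2280 [ 0.4648 -0.2535  0.0887] [[ 0.758 -0.311 -0.574]
 [ 0.382  0.924  0.003]
 [ 0.529 -0.221  0.819]] [0.1694 0.0617 0.0062]
```

View pics/a.png

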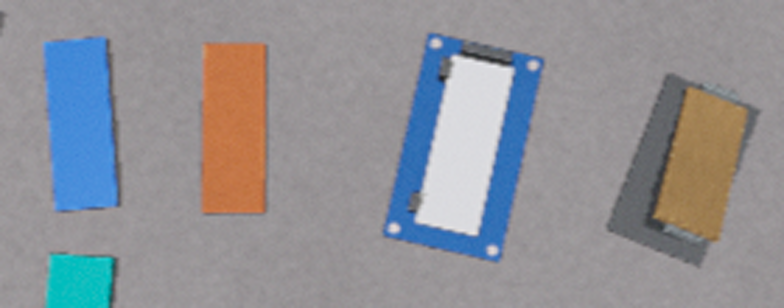

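View pics/b.png

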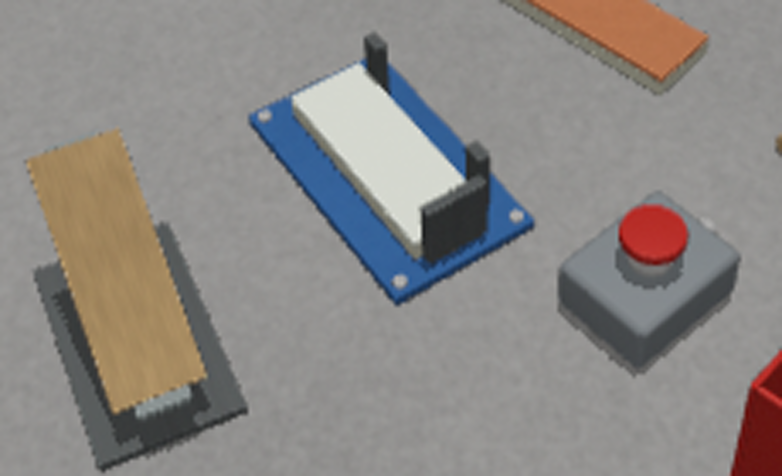

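View pics/c.png

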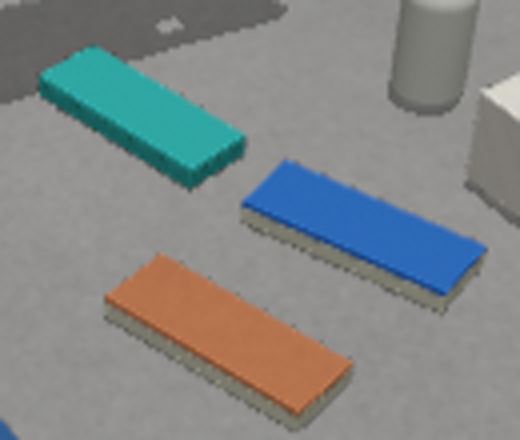

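The crops confirm the blue-glazed tile at top (209,243), next to the terracotta one at (263,245). The turquoise block at (207,322) is coloured through and is the look-alike. The cradle's stop is on the far side, top (355,217), with its posts on the left. The separator is at (430,257). Next I'll refine the separator pose and check IK.

```bash
cat >> h.py <<'E'
from scipy.spatial.transform import Rotation as Rn
def quat(x,y,z):
    q=Rn.from_matrix(np.c_[x,y,z]).as_quat();return [float(v) for v in (q[3],q[0],q[1],q[2])]
def down(yaw):
    # tool x along yaw, z down
    x=np.array([np.cos(yaw),np.sin(yaw),0]);z=np.array([0,0,-1.]);return quat(x,np.cross(z,x),z)
E
python3 - <<'E'
from h import *
from bench import *
t=load("top0.npz");s=load("scene0.npz")
for n,f in(("t",t),("s",s)):
    P=cloud(f);hsv=cv2.cvtColor(f["pixels"],cv2.COLOR_RGB2HSV);mm=cv2.inRange(hsv,(8,60,60),(22,255,255))
    box=np.zeros_like(mm)
    if n=="t": box[220:295,400:460]=mm[220:295,400:460]
    else: box[250:350,190:260]=mm[250:350,190:260]
    c=max(cv2.findContours(box,0,1)[0],key=cv2.contourArea)
    M=np.zeros_like(mm);cv2.drawContours(M,[c],-1,255,-1);er=cv2.erode(M,np.ones((5,5)))
    q=P[er>0];c0=np.median(q,0)
    for _ in range(3):
        u,sv,v=np.linalg.svd(q-q.mean(0),full_matrices=False);nn=v[2]*np.sign(v[2][2]);d=(q-q.mean(0))@nn;q=q[abs(d)<.006]
    c0=q.mean(0)
    K=f["intrinsics"];T=f["camera_from_world"];R=T[:3,:3];cc=-R.T@T[:3,3]
    uv=c[:,0].astype(float);dd=np.c_[(uv-K[:2,2])/[K[0,0],K[1,1]],np.ones(len(uv))]@R
    for nn in (nn,):
        pts=cc+dd*((c0-cc)@nn/(dd@nn))[:,None]
        ex=np.array([nn[2],0,-nn[0]]);ex/=np.linalg.norm(ex);ey=np.cross(nn,ex)
        ctr,sz,a=rect(np.c_[(pts-c0)@ex,(pts-c0)@ey])
        a=np.radians(a);xa=ex*np.cos(a)+ey*np.sin(a)
        if xa[2]<0: xa=-xa
        print(n,"n",nn.round(4),"tilt",np.degrees(np.arccos(nn[2])).round(2),"c",(c0+ctr[0]*ex+ctr[1]*ey).round(4),sz,xa.round(4),"yaw",np.degrees(np.arctan2(xa[1],xa[0])).round(2))
# carton
P=cloud(t);b=P[185:240,105:180].reshape(-1,3);b=b[b[:,2]>.06];print("carton",b.min(0),b.max(0))
for nm,p,q in (("blue",[.51,.35,.006],[down(np.radians(4.87)+k*np.pi) for k in(0,1)]),("cr",[.485,-.031,.032],[down(np.radians(-13.3)+k*np.pi) for k in(0,1)])):
    for k in q: print(nm,np.round(inverse_kinematics(p,k),2))
E
```

```text
Traceback (most recent call last):
numpy.linalg.LinAlgError: SVD did not converge
```

NaN pixels need dropping.

Run:
```python
from h import *
from bench import *
t=load("top0.npz");s=load("scene0.npz")
for n,f in(("t",t),("s",s)):
    P=cloud(f);hsv=cv2.cvtColor(f["pixels"],cv2.COLOR_RGB2HSV);mm=cv2.inRange(hsv,(8,60,60),(22,255,255))
    box=np.zeros_like(mm)
    if n=="t": box[220:295,400:460]=mm[220:295,400:460]
    else: box[250:350,190:260]=mm[250:350,190:260]
    c=max(cv2.findContours(box,0,1)[0],key=cv2.contourArea)
    M=np.zeros_like(mm);cv2.drawContours(M,[c],-1,255,-1);er=cv2.erode(M,np.ones((5,5)))
    q=P[er>0];q=q[~np.isnan(q[:,0])]
    for _ in range(3):
        u,sv,v=np.linalg.svd(q-q.mean(0),full_matrices=False);nn=v[2]*np.sign(v[2][2]);d=(q-q.mean(0))@nn;q=q[abs(d)<.006]
    c0=q.mean(0)
    K=f["intrinsics"];T=f["camera_from_world"];R=T[:3,:3];cc=-R.T@T[:3,3]
    uv=c[:,0].astype(float);dd=np.c_[(uv-K[:2,2])/[K[0,0],K[1,1]],np.ones(len(uv))]@R
    pts=cc+dd*((c0-cc)@nn/(dd@nn))[:,None]
    ex=np.array([nn[2],0,-nn[0]]);ex/=np.linalg.norm(ex);ey=np.cross(nn,ex)
    ctr,sz,a=rect(np.c_[(pts-c0)@ex,(pts-c0)@ey])
    a=np.radians(a);xa=ex*np.cos(a)+ey*np.sin(a)
    if xa[2]<0: xa=-xa
    print(n,"n",nn.round(4),"tilt",np.degrees(np.arccos(nn[2])).round(2),"c",(c0+ctr[0]*ex+ctr[1]*ey).round(4),sz,xa.round(4),"yaw",np.degrees(np.arctan2(xa[1],xa[0])).round(2),np.degrees(np.arctan2(-nn[1],-nn[0])).round(2))
P=cloud(t);b=P[185:240,105:180].reshape(-1,3);b=b[b[:,2]>.06];print("carton",b.min(0),b.max(0))
for nm,p,q in (("blue",[.51,.35,.006],[down(np.radians(4.87)+k*np.pi) for k in(0,1)]),("cr",[.485,-.031,.032],[down(np.radians(-13.3)+k*np.pi) for k in(0,1)])):
    for k in q: print(nm,inverse_kinematics(p,k))
```

```text
t n [ 0.5332 -0.2211  0.8166] tilt 35.25 c [ 0.4622 -0.2506  0.0908] [175.78816223  65.01168823] [-0.7523  0.3177  0.5772] yaw 157.1 157.48
s n [ 0.5302 -0.2191  0.8191] tilt 35.01 c [ 0.4647 -0.2533  0.0888] [170.44412231  62.72748947] [-0.7552  0.3171  0.5737] yaw 157.23 157.55
carton [0.52466635 0.44058122 0.06000833] [0.65698216 0.60049064 0.09087333]
blue [ 4.94712059e-01  7.42904851e-01  1.73824753e+00 -4.44089210e-16
  6.60440275e-01  1.98051085e+00]
blue [ 4.94712059e-01  7.42904851e-01  1.73824753e+00 -4.44089210e-16
  6.60440275e-01 -1.16108180e+00]
cr [-1.99849300e-01  5.84963378e-01  2.06116621e+00 -4.44089210e-16
  4.95463061e-01  1.60307582e+00]
cr [-1.99849300e-01  5.84963378e-01  2.06116621e+00 -4.44089210e-16
  4.95463061e-01 -1.53851684e+00]
```

```bash
cat >> h.py <<'E'
CR=np.array([.4851,-.0312]);CY=np.radians(-13.3)
def cw(x,y,z):
    c,s=np.cos(CY),np.sin(CY);return [float(CR[0]+c*x-s*y),float(CR[1]+s*x+c*y),float(z)]
SY=np.radians(157.4);TL=np.radians(35)
SN=np.array([-np.cos(SY)*np.sin(TL),-np.sin(SY)*np.sin(TL),np.cos(TL)])
SX=np.array([np.cos(SY)*np.cos(TL),np.sin(SY)*np.cos(TL),np.sin(TL)])
SC=np.array([.4635,-.2522,.0898])
def sq(k): x=SX*k;return quat(x,np.cross(-SN,x),-SN)
E
python3 - <<'E'
from h import *
from bench import *
for k in(1,-1):
  for d in (-.0055,.1): 
    j=inverse_kinematics((SC+d*SN).tolist(),sq(k)); print(k,d,None if j is None else np.round(j,2))
for k in (0,1):
  j=inverse_kinematics(cw(0,0,.1),down(CY+k*np.pi));print(np.round(j,2))
E
```

```text
1 -0.0055 [-0.57  0.76  1.56 -0.1   1.42 -1.7 ]
1 0.1 [-0.56  0.74  1.33 -0.09  1.68 -1.71]
-1 -0.0055 [-0.57  0.76  1.56 -0.1   1.42  1.44]
-1 0.1 [-0.56  0.74  1.33 -0.09  1.68  1.43]
[-0.2   0.46  2.01 -0.    0.67  1.6 ]
[-0.2   0.46  2.01 -0.    0.67 -1.54]
```

Run:
```python
from h import *
from bench import *
move_pose((SC+.1*SN).tolist(),sq(1)); print(get_time_s(),get_ee_pos(),SC+.1*SN)
servo_line((SC+.02*SN).tolist(),vel=.12)
f=grab_frame("scene");cv2.imwrite("pics/s1.png",cv2.resize(f["pixels"][190:380,150:400,::-1],None,fx=3,fy=3,interpolation=2))
print(get_time_s(),get_wrist_force())
```

```text
3.375 [ 0.51680797 -0.27355615  0.1718293 ] [ 0.51645316 -0.27424227  0.1717152 ]
4.2417 [ 0.08132303 -0.16683484  0.66571403]
```

View pics/s1.png

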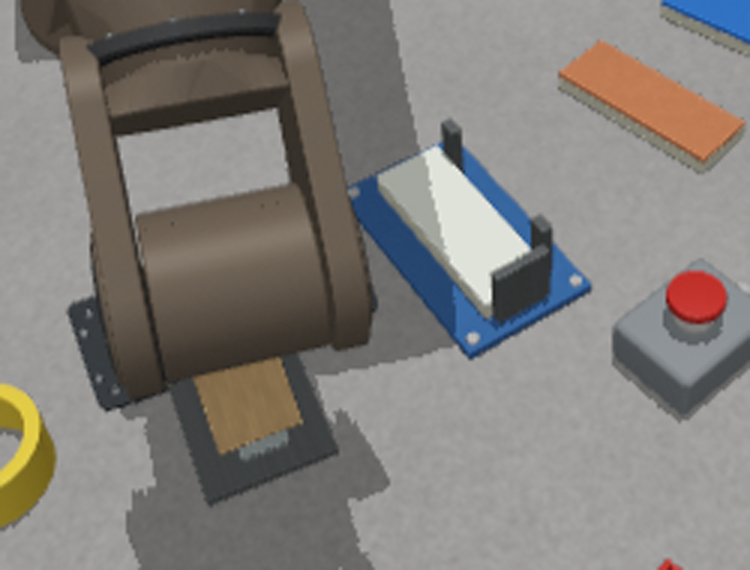

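The arm hides the gripper. The board, around (250,405) in the crop, is undisturbed. I'll close on it and lift.

Run:
```python
from h import *
from bench import *
servo_line((SC-.0055*SN).tolist(),vel=.06); print(get_wrist_force())
close_gripper(15); print(get_gripper_width(),get_wrist_force())
servo_line((SC+.06*SN).tolist(),vel=.1)
print(get_gripper_width(),get_wrist_force(),get_time_s())
servo_line([.50,-.2,.20],vel=.2)
move_pose(cw(-.006,-.006,.12),down(CY+np.pi))
for n in("scene","top"):
    f=grab_frame(n);np.savez(n+"2.npz",**f)
    im=f["pixels"][190:340,200:400,::-1] if n=="scene" else f["pixels"][190:320,240:440,::-1]
    cv2.imwrite(f"pics/{n}2.png",cv2.resize(im,None,fx=3.5,fy=3.5,interpolation=2))
print(get_gripper_width(),get_wrist_force(),get_time_s())
```

```text
[ 0.25643505  0.59088932 -0.02487117]
0.06163675546726337 [ 0.07111054 -0.45228     0.41402596]
0.06176685825399536 [-0.90482678 -0.48704841 -0.30989424] 6.2667
0.06157791100268086 [ 0.11162821 -1.35774799 -0.6064401 ] 7.875
```

View pics/scene2.png

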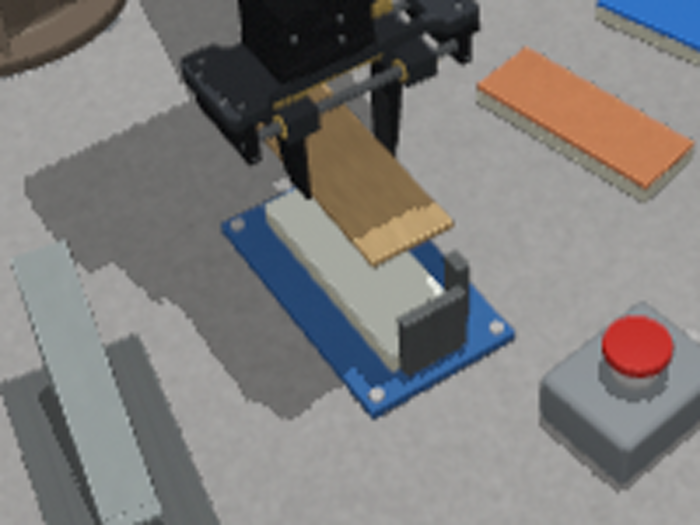

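View pics/top2.png

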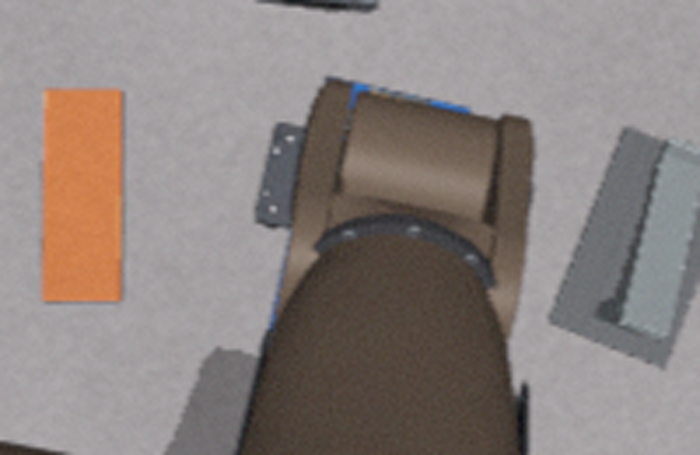

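The scene crop shows the board gripped and parallel to the cradle, far corners at (372,263) and (453,220). I'll check its far edge in the cradle frame.

Run:
```python
from h import *
f=load("scene2.npz")
c,s=np.cos(CY),np.sin(CY)
# front-top corners (face edge) and depth of the board
uv=np.array([[200+358/3.5,190+240/3.5],[200+420/3.5,190+207/3.5],[200+375/3.5,190+263/3.5],[200+453/3.5,190+220/3.5]])
for z in(.120,.125):
    p=ray(f,uv,z)[:,:2]-CR; print(z,np.c_[c*p[:,0]+s*p[:,1],-s*p[:,0]+c*p[:,1]].round(4))
P=cloud(f)
for u,v in((300,245),(305,250),(310,250),(312,256),(318,253),(306,258),(325,252)): 
    p=P[v,u]-[*CR,0];print(u,v,f["pixels"][v,u],np.round([c*p[0]+s*p[1],-s*p[0]+c*p[1],p[2]],4))
```

```text
0.12 [[ 0.0561 -0.0326]
 [ 0.0552  0.0161]
 [ 0.0788 -0.0343]
 [ 0.0772  0.0271]]
0.125 [[ 0.06   -0.0348]
 [ 0.0591  0.0136]
 [ 0.0825 -0.0365]
 [ 0.0809  0.0245]]
300 245 [129 106  73] [ 0.0234 -0.0175  0.127 ]
305 250 [131 108  75] [ 0.0426 -0.0163  0.1263]
310 250 [131 108  74] [ 0.0516 -0.0085  0.1293]
312 256 [187 159 112] [ 0.0658 -0.0126  0.1246]
318 253 [187 158 112] [0.0662 0.0033 0.1248]
306 258 [189 161 114] [ 0.0639 -0.0274  0.1258]
325 252 [189 161 116] [0.0742 0.0171 0.1266]
```

Run:
```python
from h import *
from bench import *
servo_line(cw(-.006,-.006,.045),vel=.12)
w0=np.array(get_wrist_force())
for z in(.036,.034,.033,.032,.0315,.031):
    servo_line(cw(-.006,-.006,z),vel=.05);w=np.array(get_wrist_force())-w0;print(z,w.round(2),np.round(get_ee_pos(),4))
    if w[2]>2: break
let_go();print(get_time_s(),get_gripper_width())
servo_line(cw(-.006,-.006,.10),vel=.2)
servo_line(cw(-.006,-.062,.10),vel=.2)
print(get_time_s())
```

```text
0.036 [ 0.4   0.68 -0.37] [ 0.4778 -0.0356  0.0359]
0.034 [-0.45  0.64 -0.39] [ 0.4779 -0.0356  0.034 ]
0.033 [-0.99  0.34 -1.43] [ 0.4779 -0.0356  0.033 ]
0.032 [-1.11  0.53 -1.  ] [ 0.4779 -0.0356  0.0319]
0.0315 [-0.69 -0.24 -1.03] [ 0.4779 -0.0357  0.0315]
0.031 [-0.3  -0.67 -1.73] [ 0.4779 -0.0357  0.031 ]
11.0 0.09460448569849209
11.925
```

Run:
```python
from h import *
from bench import *
close_gripper(20);print(get_gripper_width())
servo_line(cw(0,-.075,.10),vel=.2)
f=grab_frame("scene");np.savez("scene3.npz",**f);im=f["pixels"][190:340,200:400,::-1]
cv2.imwrite("pics/s3.png",cv2.resize(im,None,fx=3.5,fy=3.5,interpolation=2))
P=cloud(f);c,s=np.cos(CY),np.sin(CY)
hsv=cv2.cvtColor(f["pixels"],cv2.COLOR_RGB2HSV);m=cv2.inRange(hsv,(8,60,60),(25,255,255))>0
m&=(P[...,0]>.35)&(P[...,0]<.6)&(P[...,1]>-.13)&(P[...,1]<.08);q=P[m];print(len(q),np.percentile(q[:,2],[5,50,95]))
print(get_time_s())
```

```text
0.0003635482628488193
6003 [0.03513295 0.51329132 0.61029834]
13.7417
```

View pics/s3.png

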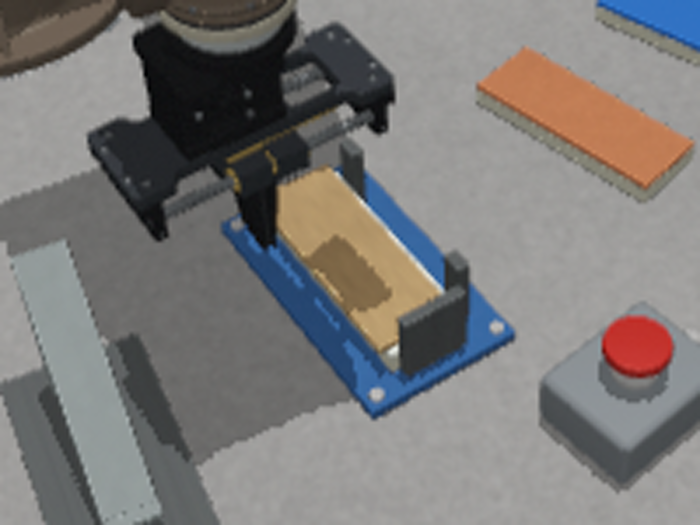

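The board lies flat on the white tile, a few mm short of the posts and stop (crop (350,250)). I'll push y first, then x, watching the force.

```bash
cat >> h.py <<'E'
def push(axis,start,fixed,z,smax,target=4.5,coarse=None):
    """closed-finger push in the cradle frame along +axis until force target"""
    import bench as b
    P=(lambda a:cw(a,fixed,z)) if axis==0 else (lambda a:cw(fixed,a,z))
    u=np.array([np.cos(CY),np.sin(CY),0]) if axis==0 else np.array([-np.sin(CY),np.cos(CY),0])
    rd=lambda:np.mean([np.array(b.get_wrist_force()) for _ in range(1)],0)
    b.servo_line(P(start),vel=.12)
    w0=rd();a=start;hist=[]
    while a<smax:
        st=.002 if (coarse is not None and a<coarse) else .0007
        a+=st;b.servo_line(P(a),vel=.02)
        F=-(rd()-w0)@u;hist.append((round(a,4),round(float(F),2)))
        if F>target: break
    print(hist,"t",b.get_time_s(),"tcp",np.round(b.get_ee_pos(),4));return a
E
python3 - <<'E'
from h import *
from bench import *
servo_line(cw(0,-.075,.05),vel=.2)
a=push(1,-.062,0,.0322,-.037,coarse=-.047)
E
```

```text
[(-0.06, -0.08), (-0.058, -0.25), (-0.056, -0.34), (-0.054, -0.93), (-0.052, 0.3), (-0.05, -0.0), (-0.048, -0.69), (-0.046, 0.39), (-0.0453, 0.43), (-0.0446, 0.55), (-0.0439, -0.27), (-0.0432, 0.68), (-0.0425, 0.54), (-0.0418, 0.33), (-0.0411, -0.22), (-0.0404, -0.79), (-0.0397, -0.35), (-0.039, -0.2), (-0.0383, -0.22), (-0.0376, 0.2), (-0.0369, -0.9)] t 19.725 tcp [ 0.4766 -0.0671  0.0322]
```

Run:
```python
from h import *
from bench import *
a=push(1,-.0365,0,.0322,-.024)
f=grab_frame("scene");im=f["pixels"][190:340,200:400,::-1]
cv2.imwrite("pics/s4.png",cv2.resize(im,None,fx=3.5,fy=3.5,interpolation=2))
```

```text
[(-0.0358, 5.87)] t 20.225 tcp [ 0.4768 -0.0664  0.0322]
```

View pics/s4.png

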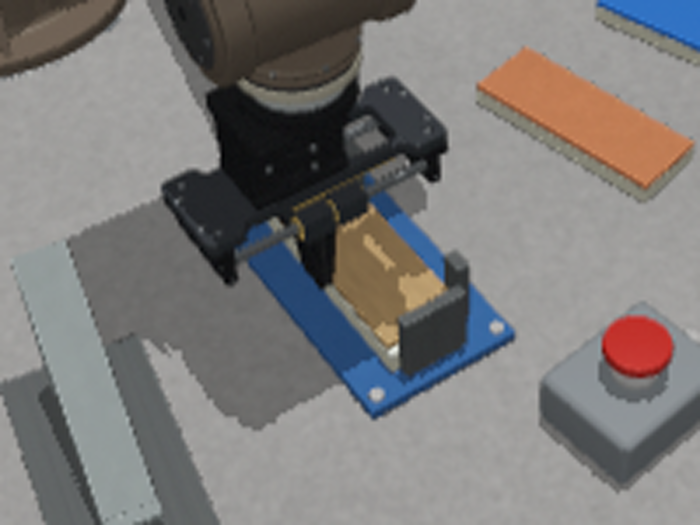

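Run:
```python
from h import *
from bench import *
servo_line(cw(0,-.06,.0322),vel=.15)
servo_line(cw(0,-.06,.09),vel=.25)
servo_line(cw(-.125,0,.09),vel=.25)
servo_line(cw(-.118,0,.04),vel=.2)
a=push(0,-.108,0,.0322,-.08,coarse=-.1)
f=grab_frame("scene");np.savez("scene5.npz",**f);im=f["pixels"][190:340,200:400,::-1]
cv2.imwrite("pics/s5.png",cv2.resize(im,None,fx=3.5,fy=3.5,interpolation=2))
```

```text
[(-0.106, 0.36), (-0.104, -0.09), (-0.102, -0.43), (-0.1, 1.13), (-0.0993, -1.16), (-0.0986, 0.49), (-0.0979, 0.64), (-0.0972, 0.09), (-0.0965, 2.13), (-0.0958, 5.99)] t 24.8333 tcp [ 0.391  -0.009   0.0321]
```

View pics/s5.png

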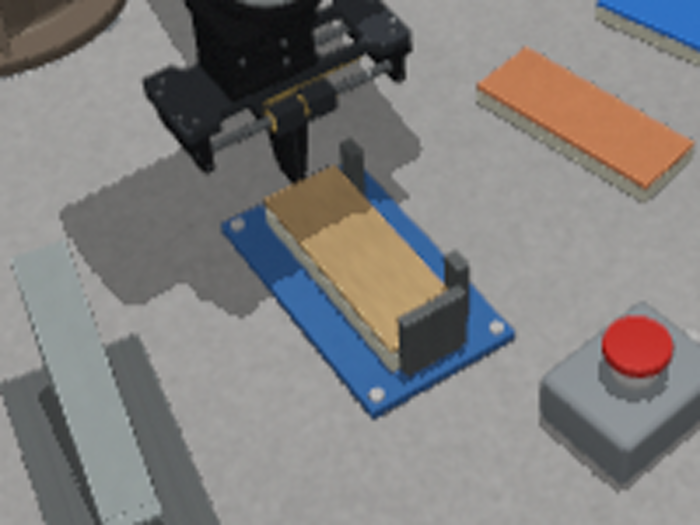

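The board looks flush with the white tile, the stop and the posts. I'll back off, move toward the blue tile and check from above.

Run:
```python
from h import *
from bench import *
servo_line(cw(-.115,0,.0322),vel=.15)
servo_line(cw(-.115,0,.12),vel=.3)
let_go()
BT=np.array([.5099,.3500]);BY=np.radians(4.87)
move_pose([BT[0]-.005,BT[1],.10],down(BY+np.pi))
print(get_time_s(),get_joint_positions())
for n in("top","scene"):
    f=grab_frame(n);np.savez(n+"6.npz",**f)
    if n=="top":
        for nm,lo,hi,z in(("sep",(8,60,60),(25,255,255),.036),("plate",(100,120,40),(125,255,255),.01)):
            r,a,c=blob(f,lo,hi,(310,200,385,300),z);print(nm,r,a)
        im=f["pixels"][190:320,170:400,::-1]
    else:
        for nm,lo,hi,z in(("sep",(8,60,60),(25,255,255),.036),("plate",(100,120,40),(125,255,255),.01)):
            r,a,c=blob(f,lo,hi,(250,210,360,315),z);print(nm,r,a)
        im=f["pixels"][140:320,230:450,::-1]
    cv2.imwrite(f"pics/{n}6.png",cv2.resize(im,None,fx=3.4,fy=3.4,interpolation=2))
```

```text
28.55 [ 4.97050933e-01  6.05505454e-01  1.69899939e+00 -2.06894622e-04
  8.37418478e-01 -1.15741797e+00]
sep (array([ 0.48603989, -0.02979658]), array([171.9066925 ,  63.16963959]), -13.1331787109375) 1288.5
plate (array([ 0.48402209, -0.03008395]), array([208.15885925, 117.43621063]), -13.283058166503906) 1194.5
sep (array([ 0.48485574, -0.03244473]), array([170.9750061,  64.7428894]), -12.925796508789062) 1126.0
plate (array([ 0.48708661, -0.03362392]), array([210.99957275, 119.93068695]), -13.151847839355469) 989.0
```

View pics/top6.png

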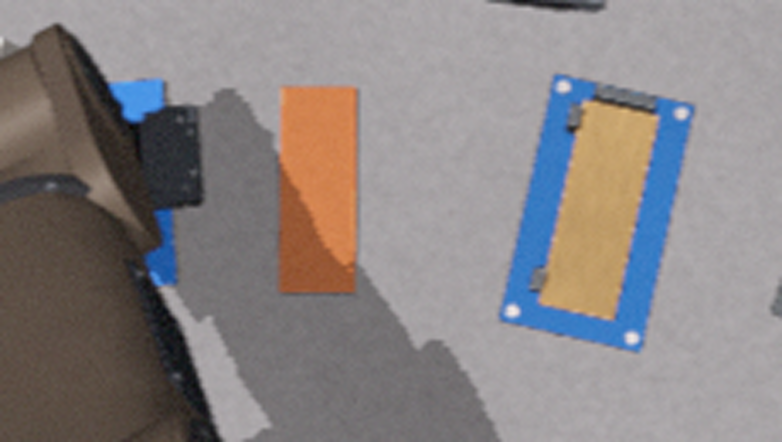

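View pics/scene6.png

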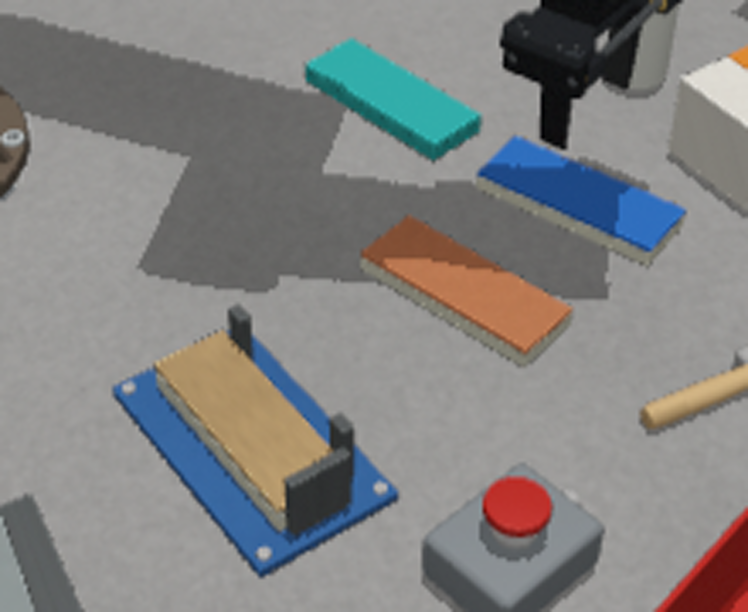

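The separator is flush and square (top crop (600,210)). Now the blue tile.

Run:
```python
from h import *
from bench import *
BT=np.array([.5099-.005,.3500])
servo_line([*BT,.007],vel=.12)
close_gripper(30);print(get_gripper_width(),get_wrist_force())
servo_line([*BT,.11],vel=.2)
move_pose(cw(-.007,-.006,.11),down(CY+np.pi))
print(get_time_s(),get_gripper_width(),get_wrist_force())
f=grab_frame("scene");np.savez("scene7.npz",**f);im=f["pixels"][190:340,200:400,::-1]
cv2.imwrite("pics/s7.png",cv2.resize(im,None,fx=3.5,fy=3.5,interpolation=2))
```

```text
0.061783337329445125 [-1.51513933  0.10967733  2.1803358 ]
32.325 0.061494095755511055 [-0.41495174  0.5172052  -3.49882243]
```

View pics/s7.png

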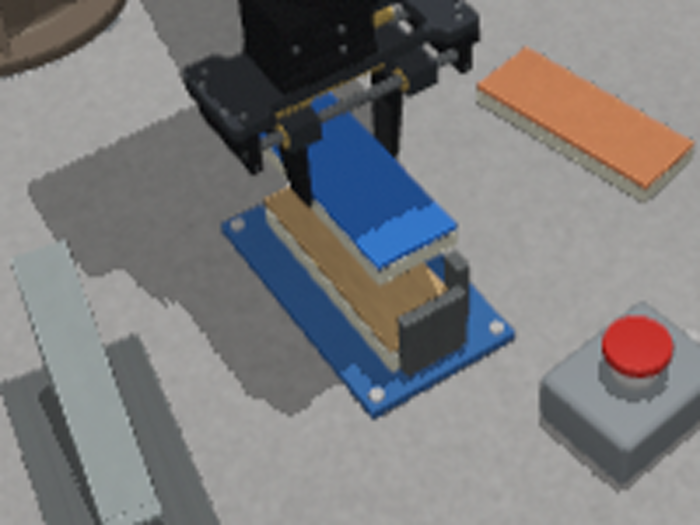

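The tile is held level; crop far corners (378,268) and (457,228). I gripped 5 mm towards the robot from its centre, so I'll set it down further back by the same amount.

Run:
```python
from h import *
from bench import *
f=load("scene7.npz");c,s=np.cos(CY),np.sin(CY)
p=ray(f,[[200+378/3.5,190+268/3.5],[200+457/3.5,190+228/3.5]],.123)[:,:2]-CR;print(np.c_[c*p[:,0]+s*p[:,1],-s*p[:,0]+c*p[:,1]].round(4))
X,Y=-.012,-.005
servo_line(cw(X,Y,.052),vel=.15)
w0=np.array(get_wrist_force())
for z in(.046,.0445,.0437,.043):
    servo_line(cw(X,Y,z),vel=.05);w=np.array(get_wrist_force())-w0;print(z,w.round(2))
    if w[2]>2: break
let_go();print(get_time_s())
servo_line(cw(X,Y,.11),vel=.25)
close_gripper(20)
servo_line(cw(0,-.07,.11),vel=.3)
f=grab_frame("scene");np.savez("scene8.npz",**f);im=f["pixels"][190:340,200:400,::-1]
cv2.imwrite("pics/s8.png",cv2.resize(im,None,fx=3.5,fy=3.5,interpolation=2));print(get_time_s())
```

```text
[[ 0.0856 -0.0363]
 [ 0.0866  0.0237]]
0.046 [-0.82  0.14 -1.62]
0.0445 [0.39 0.99 0.21]
0.0437 [-0.3   1.24 -1.55]
0.043 [-0.78  0.19  3.41]
34.7
37.05
```

View pics/s8.png

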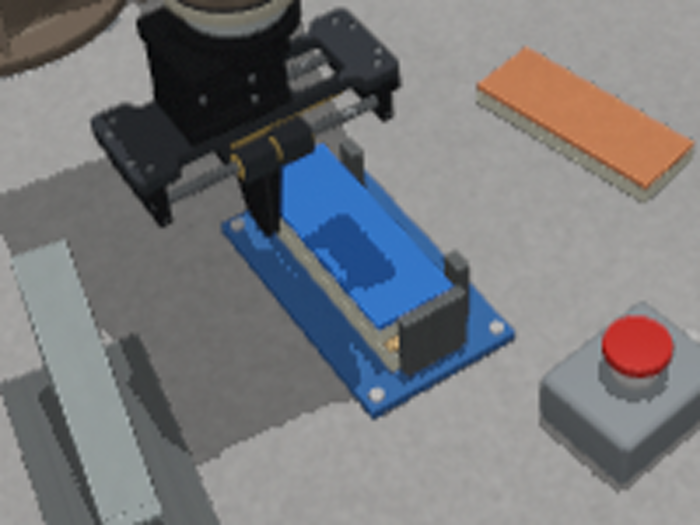

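The tile lies on the separator, about 5 mm short of the stop at crop (395,345), where a sliver of the board shows. Pushing home now.

Run:
```python
from h import *
from bench import *
a=push(1,-.055,0,.042,-.031,target=5.5,coarse=-.041)
servo_line(cw(0,-.055,.042),vel=.2)
servo_line(cw(0,-.055,.09),vel=.3)
servo_line(cw(-.125,0,.09),vel=.3)
servo_line(cw(-.118,0,.05),vel=.2)
a=push(0,-.105,0,.042,-.09,target=5.5,coarse=-.101)
servo_line(cw(-.11,0,.042),vel=.2)
servo_line(cw(-.115,0,.12),vel=.3)
f=grab_frame("scene");np.savez("scene9.npz",**f);im=f["pixels"][190:340,200:400,::-1]
cv2.imwrite("pics/s9.png",cv2.resize(im,None,fx=3.5,fy=3.5,interpolation=2));print(get_time_s())
```

```text
[(-0.053, -0.39), (-0.051, 0.01), (-0.049, 0.2), (-0.047, -0.54), (-0.045, -0.0), (-0.043, -0.73), (-0.041, 0.51), (-0.0403, 1.19), (-0.0396, 1.3), (-0.0389, 2.44), (-0.0382, 9.16)] t 40.5333 tcp [ 0.4762 -0.0689  0.042 ]
[(-0.103, 0.7), (-0.101, 5.0), (-0.1003, 5.79)] t 43.075 tcp [ 0.3866 -0.0079  0.042 ]
43.7833
```

View pics/s9.png

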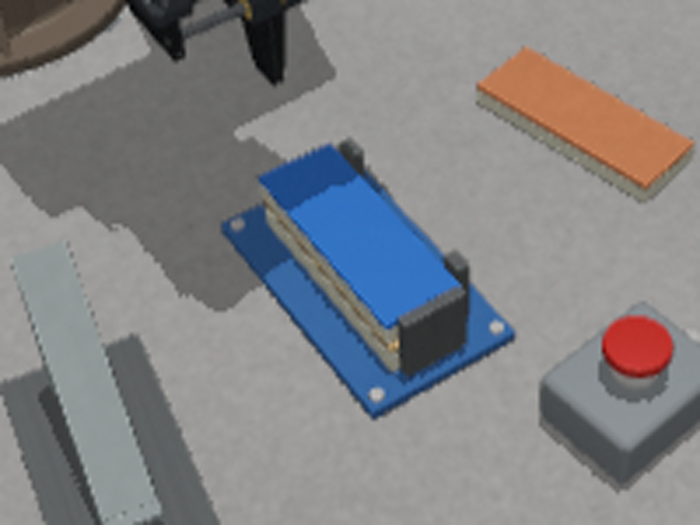

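A sliver of board still shows at crop (395,345), so the x push stopped on friction, about 4 mm short. I'll push on with a higher threshold.

Run:
```python
from h import *
from bench import *
servo_line(cw(-.11,0,.05),vel=.3)
a=push(0,-.103,0,.042,-.0925,target=11)
servo_line(cw(-.11,0,.042),vel=.2)
servo_line(cw(-.115,0,.12),vel=.3)
f=grab_frame("scene");np.savez("scene10.npz",**f);im=f["pixels"][190:340,200:400,::-1]
cv2.imwrite("pics/s10.png",cv2.resize(im,None,fx=3.5,fy=3.5,interpolation=2));print(get_time_s())
```

```text
[(-0.1023, 1.04), (-0.1016, 0.13), (-0.1009, 2.54), (-0.1002, 5.99), (-0.0995, 6.21), (-0.0988, 6.04), (-0.0981, 5.7), (-0.0974, 5.47), (-0.0967, 5.85), (-0.096, 6.15), (-0.0953, 7.6), (-0.0946, 9.86), (-0.0939, 12.26)] t 47.6667 tcp [ 0.3909 -0.0089  0.0418]
48.375
```

View pics/s10.png

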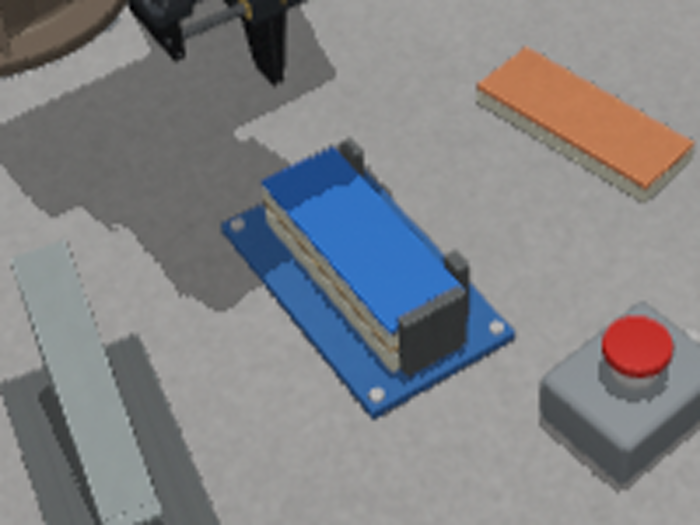

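The sliver is gone and the force rose from its plateau to 12 N at the stop. I'll swing the arm aside and check from above.

Run:
```python
from h import *
from bench import *
j=list(get_joint_positions());print(np.round(j,2));j[0]+=.7;move_joints(j)
f=grab_frame("top");np.savez("top11.npz",**f)
g=grab_frame("scene");np.savez("scene11.npz",**g)
c,s=np.cos(CY),np.sin(CY)
P=cloud(f);q=P[225:285,330:365].reshape(-1,3)
hsv=cv2.cvtColor(f["pixels"],cv2.COLOR_RGB2HSV)
print(get_time_s())
a=cv2.resize(f["pixels"][200:300,310:385,::-1],None,fx=5,fy=5,interpolation=2)
b=cv2.resize(g["pixels"][215:315,255:350,::-1],None,fx=5,fy=5,interpolation=2)
cv2.imwrite("pics/t11.png",a);cv2.imwrite("pics/s11.png",b)
```

```text
[-0.19  0.3   2.25 -0.    0.59 -1.53]
49.475
```

View pics/t11.png

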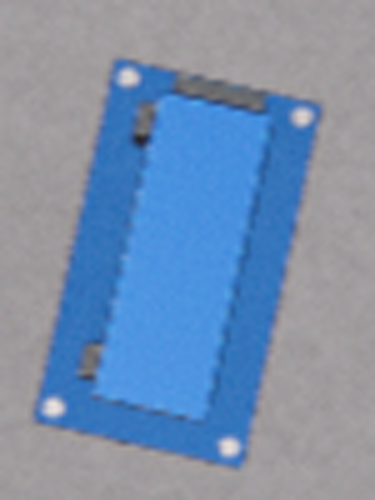

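View pics/s11.png

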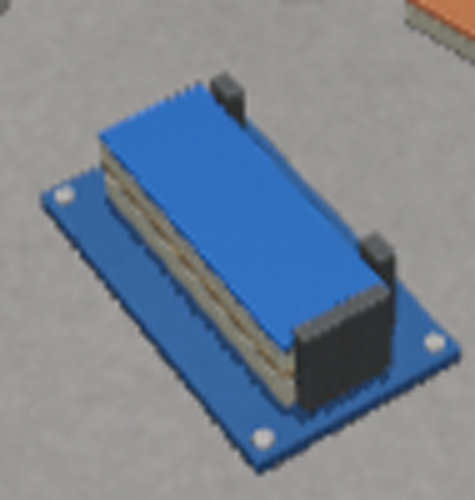

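Run:
```python
from h import *
from bench import *
c,s=np.cos(CY),np.sin(CY)
def corners(f,lo,hi,box,z):
    r,a,ct=blob(f,lo,hi,box,z);return r,a
f=load("top11.npz");g=load("scene11.npz")
hv=lambda f,u,v:cv2.cvtColor(f["pixels"],cv2.COLOR_RGB2HSV)[v,u]
print(hv(f,347,250),hv(f,330,250),hv(f,360,255),hv(g,300,255),hv(g,275,265))
for V in(190,200,210,215): print("t",V,corners(f,(95,80,V),(125,255,255),(310,200,385,300),.056))
for V in(165,175,180): print("s",V,corners(g,(95,80,V),(125,255,255),(250,210,360,315),.056))
T=f["camera_from_world"]
# reference: board (flush white tile initially) top white .4843,-.0298 @z .03 ; sep .4860,-.0298 @.036
for x,y in((-85,-31),(-85,31),(85,-31),(85,31)):
    for z in(.01,.03,.056): print(x,y,z,proj(g,cw(x/1e3,y/1e3,z)).round(1)[0],end=' ')
    print()
```

```text
[105 168 224] [106 184 184] [105 190 187] [107 190 191] [107 164 157]
t 190 ((array([ 0.48425195, -0.02995282]), array([168.93763733,  63.45863342]), -13.373146057128906), 1364.5)
t 200 ((array([ 0.48416437, -0.02929223]), array([168.62255859,  61.95478439]), -12.786048889160156), 1292.5)
t 210 ((array([ 0.48397186, -0.02999544]), array([168.15013123,  58.49371338]), -13.276947021484375), 1249.5)
t 215 ((array([ 0.48404944, -0.03000716]), array([167.25219727,  57.72749329]), -13.127571105957031), 1229.5)
s 165 ((array([ 0.48423239, -0.03090733]), array([168.09539795,  61.34857941]), -13.347808837890625), 1164.5)
s 175 ((array([ 0.48415823, -0.03111033]), array([168.00871277,  60.53273392]), -13.201736450195312), 1147.0)
s 180 ((array([ 0.4841575 , -0.03112028]), array([168.01391602,  59.94674683]), -13.210472106933594), 1131.5)
-85 -31 0.01 [275.9 253.4] -85 -31 0.03 [275.2 248.1] -85 -31 0.056 [274.2 241.2] 
-85 31 0.01 [296.  243.4] -85 31 0.03 [295.6 238.2] -85 31 0.056 [294.9 231.2] 
85 -31 0.01 [311.7 296.3] 85 -31 0.03 [311.4 291.2] 85 -31 0.056 [311.  284.3] 
85 31 0.01 [332.9 284.5] 85 31 0.03 [332.9 279.3] 85 31 0.056 [332.9 272.4]
```

In the top view the tile measures (0.4842, -0.030, -13.3°). The white tile at the start measured (0.4843, -0.0298, -13.3°), so it is home. Now the plunger, red head at top (332,174), the only one.

Run:
```python
from h import *
from bench import *
p=[.696,.0062]
move_pose([*p,.12],down(np.pi))
servo_line([*p,.08],vel=.15)
w0=np.array(get_wrist_force());print(get_time_s(),get_ee_pos())
for z in(.072,.066,.0625,.0615,.061,.0605,.060):
    servo_line([*p,z],vel=.04);F=(np.array(get_wrist_force())-w0)[2];print(z,F.round(2),get_ee_pos()[2].round(4) if hasattr(get_ee_pos()[2],'round') else get_ee_pos())
    if F>16: break
pause(.15)
f=grab_frame("scene");cv2.imwrite("pics/s12.png",cv2.resize(f["pixels"][220:340,330:430,::-1],None,fx=4,fy=4,interpolation=2))
servo_line([*p,.085],vel=.1)
print(get_wrist_force(),get_time_s())
```

```text
51.6 [0.69585211 0.00678016 0.08011875]
0.072 3.39 0.0728
0.066 6.57 0.0666
0.0625 6.45 0.0634
0.0615 7.6 0.0625
0.061 7.14 0.0621
0.0605 7.35 0.0616
0.06 8.75 0.0613
[-0.32160135 -0.21039004 -0.42686963] 54.1
```

View pics/s12.png

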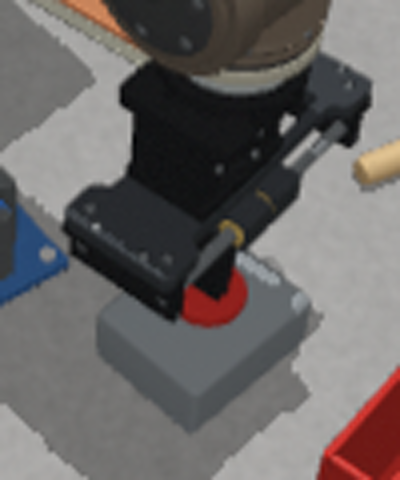

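The finger is on the head at crop (212,295) and the plunger is nearly down: 13.7 mm, 8.8 N. I didn't see the force step that the hard stop would give, so I'll press again, a bit deeper.

Run:
```python
from h import *
from bench import *
p=[.696,.0062]
w0=np.array(get_wrist_force())
servo_line([*p,.062],vel=.1)
for z in(.060,.059,.058,.057,.056):
    servo_line([*p,z],vel=.04);F=(np.array(get_wrist_force())-w0)[2];print(z,F.round(2),get_ee_pos()[2].round(4))
    if F>16: break
pause(.2)
servo_line([*p,.085],vel=.1)
servo_line([*p,.13],vel=.2)
j=list(get_joint_positions());j[0]+=.6;move_joints(j)
for n in("scene","top"):
    f=grab_frame(n);np.savez(n+"13.npz",**f)
    cv2.imwrite(f"pics/{n}13.png",f["pixels"][:,:,::-1])
P=cloud(f);hsv=cv2.cvtColor(f["pixels"],cv2.COLOR_RGB2HSV);m=cv2.inRange(hsv,(0,150,80),(10,255,255))>0
m&=(P[...,0]>.65)&(P[...,0]<.74)&(abs(P[...,1])<.05);print("plunger z",np.median(P[m][:,2]))
P0=cloud(load("top0.npz"));print("before",np.median(P0[m][:,2]))
print(blob(f,(95,80,200),(125,255,255),(310,200,385,300),.056)[:2])
print(blob(f,(0,80,60),(20,255,255),(245,205,285,285),.02)[0])
print(get_time_s(),get_wrist_force())
```

```text
0.06 19.91 0.0612
plunger z 0.07465072871572627
before nan
((array([ 0.47933173, -0.03865897]), array([176.83187866,  91.96273041]), -16.8876953125), 1398.5)
(array([0.50503784, 0.19912914]), array([168.29499817,  61.44763565]), 0.046715691685676575)
57.3333 [-0.22204601  0.20249856 -0.30794058]
```

View pics/scene13.png

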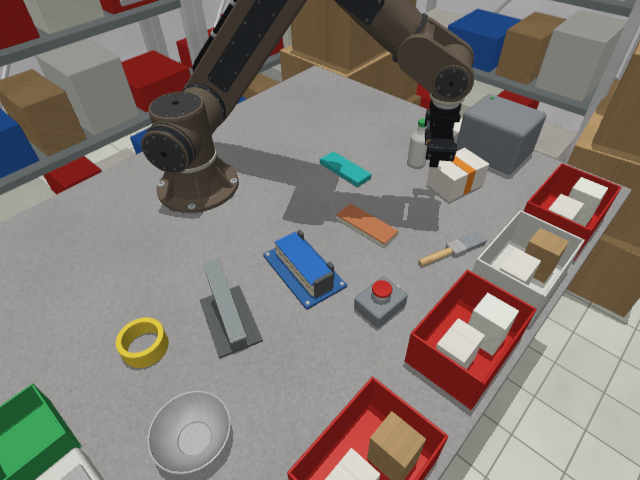

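Run:
```python
from h import *
from bench import *
f=load("top13.npz");g=load("scene13.npz")
for V in(205,210): print(blob(f,(95,80,V),(125,255,255),(310,200,385,300),.056)[:2])
print(blob(g,(95,80,175),(125,255,255),(250,210,360,315),.056)[:2])
print(get_ee_pos())
hand_in();print(get_time_s())
```

```text
((array([ 0.48393408, -0.03022387]), array([168.44831848,  63.36112976]), -13.58087158203125), 1349.0)
((array([ 0.48416437, -0.02929223]), array([168.62255859,  61.95478439]), -12.786048889160156), 1301.5)
((array([ 0.48417429, -0.03104193]), array([168.00868225,  60.67324448]), -13.201728820800781), 1154.0)
[0.57157599 0.39687741 0.12961472]
the job is handed in; nothing more can be done
the job is handed in; nothing more can be done
```

The job is handed in, at about 57 s of the 72 s allowed. The separator and the blue tile are stacked square on the white tile in the cradle, and the counter has been pressed. `hand_in()` gives no verdict, so this rests on my own checks.

- **Separator:** I gripped it on the slope, laid it on the white tile, let go, then pushed it home with shut fingers (about 6 N to the posts, then 6 N to the stop). The scene picture shows it flush. The top mask put its centre about 1.7 mm further along x than the white tile, but that mask read 2 mm too long.
- **Blue tile:** I placed it and pushed it home the same way. The first push towards the stop ended on friction about 4 mm short, so I pushed again, and the force rose from a plateau of about 6 N to 12 N at the stop. The last pictures put its centre within about 1.5 mm of where the white tile and base plate measured at the start, and within about 0.5° of square.
- **Mask failure:** one colour threshold in the final top view ran into the base plate and gave a wrong rectangle. Two other thresholds and the scene view agreed.
- **Plunger:** the first press reached about 13.7 mm at 8.8 N without a clear stop. I pressed again and met the stop at about 20 N with 13.8 mm of travel, above the 5 N or so used elsewhere. It came back up to 74.7 mm.
- **Other things:** the terracotta tile measured unmoved. The rest look unmoved in the last scene picture. The arm was clear, with about 0 N at the wrist.

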